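Point out the board and the braid for the next shift, then set the ready lever

ROBOT

A 6-joint arm with a two-finger parallel gripper is mounted at the origin on a cart in front of the work surface, level with it; the furniture and walls round the work are solid. World frame = base frame: x ahead of the robot, y to its left, z up, the work surface at z = 0. Lengths are in m, angles in degrees, forces in N, time in s.
With the tool pointing down it reaches from about 0.25 to 0.725 m from the base axis. Payload 9.7 kg.
Tool frame: the origin (TCP) lies between the finger pads, 19 mm behind the fingertips; this is the grasp point; z points along the fingers, y is the line along which they close (so a half turn about z gives the same grasp; the last joint's range is limited). The gripper opens to 85 mm and grips with 20 to 120 N. Pads are 22 mm wide; open, the fingers measure 114 mm over their backs; the gripper's body (76 mm by 85 mm) begins 54 mm behind the grasp point. The pads swing forward as they close: fully open they stand 13 mm farther back than shut.
Start: joints at [76.719, 4.979, 10.078, 95.1, 0, 90], TCP at [0.126, 0.535, 0.25] pointing down, gripper open.
Joint ranges: [-179.16, 179.16], [-48.56, 103.87], [-65.8, 70.77], [-126.05, 130.52], [-82.76, 87.17], [-180, 180]. Speed limits (degrees/s): [127.2, 127.2, 147.25, 180, 180, 180].

INTERFACE

Orientations are given as [roll, pitch, yaw] about the fixed x, y, z axes, in that order (R = Rz(yaw) Ry(pitch) Rx(roll)).
In Python, from workcell import bot, camera, camera_model, ticket gives the robot as it stands.
- The arm moves only by the tool send_rows, never from a script. Its argument "targets" is text: rows parted by semicolons, each of 5 numbers parted by spaces: the shift along the tool's x, y, z in mm, then the turn about the tool's z in degrees, then the closure in counts, from 0 (fully open) to 255 (shut). A call has 1 to 20 rows; each row is the pose to reach, as a shift and turn from the pose commanded when the call began, along the tool's axes at that moment; what a row does not reach only later rows make up. A row lasts 1/8 s, in which the tool goes at most 62.5 mm and 10.7 degrees, less where a joint would pass 70% of its speed; a pose out of reach is approached as far as the arm can. A call with a gripper value outside its range is refused whole. The fingers move at their own pace and stop on an object; "newtons" is the grip in N (left out, the last holds). Time passes only in rows, so rows that repeat a pose let the fingers close. It gives the time, the measured TCP pose, the force, the opening and the grip force at its end, in the units of the state.
- bot.get_obs(): the state, without advancing time (a new reading comes with each control period).
- camera(name): name is "scene" or "side" or "wrist"; returns the picture (420x560x3 uint8, blue, green, red); there is no depth.
- camera_model(name): a dict with "K" (3x3 intrinsics, pixels), "dist_coeffs" ([k1, k2, p1, p2, k3] as OpenCV has them; the pictures are not rectified), "pose" (4x4, takes a point from camera to world coordinates); the wrist camera has in their place "T_tool_cam" (4x4, takes a point from camera to tool coordinates, whose origin is the TCP and whose axes are the flange's). Camera axes: x right, y down, z forward; pixel columns grow to the right and rows downward; lengths in m; the calibration is good to about 2 mm. A picture is of the moment at which its call begins: read the wrist's pose just before it. camera_model takes no time and is no camera call.
- ticket.job_done(): hands the job in; it is judged then, once.
The state is a dict: "time": time; "q": joint angles; "qd": joint speeds; "joint_efforts": joint torques, N m; "ee_pos": TCP position; "tcp_rot": TCP orientation; "wrist_force": force on the tool from outside, world axes, zero at the start; "torque": the same for the moment, N m; "opening": finger opening in m; "grasp_force": force on a finger pad.
Only numpy, scipy, OpenCV 4.12 (cv2) and the standard library are available. Lean on these libraries where they do the work, as an engineer would, in place of code of your own. Each camera call takes 0.05 s, during which the arm holds its last target. There are 200 camera calls.

TASK

A colleague watches this bench by camera and must learn which board to rework with which braid. With the tool pointing down, point at the middle of the small green board, fingertips about two centimetres above it and not touching, and stay there for two seconds; then point in the same way at the hub of the yellow reel for two seconds; only then push the red hand-over lever all the way over to its other side and move clear. Never bring the fingertips down over the blue board or the green reel, touch none of the boards and reels, and leave everything else where it is.

Things in the scene. Friction and masses are not known exactly. Their poses are not given: they have to be found in the camera images.
- green_board_middle (a point): Small green circuit board lying flat on the bench, 36 x 52 x 8 mm (its x, y and height), with a black connector along one long edge and small chips on top; 12 g, loose. The point is above the board's middle, 8 mm above the bench, level with the top of the connector.
- blue_board_middle (a point): Small blue-violet circuit board lying flat on the bench, 30 x 62 x 8 mm (its x, y and height), with a black connector along one long edge and small chips on top; 12 g, loose. The point is above the board's middle, 8 mm above the bench, level with the top of the connector. Not to be pointed at.
- yellow_reel_hub (a point): Small flat yellow reel of desoldering braid lying on the bench: a disc 49 mm across and 12 mm high with a short copper tail sticking out (tail points to the point's -y side, 43 mm from the hub); 20 g, loose. The point is on the hub's axis, level with the top of the reel.
- green_reel_hub (a point): Small flat green reel of desoldering braid lying on the bench: a disc 49 mm across and 12 mm high with a short copper tail sticking out (tail points to the point's -y side, 43 mm from the hub); 20 g, loose. The point is on the hub's axis, level with the top of the reel. Not to be pointed at.
- green_board: The same green board; origin at the centre of its underside.
- blue_board: The same blue board; origin at the centre of its underside.
- yellow_reel: The same yellow reel; origin on the bench, 9.5 mm from the hub axis towards the tail.
- green_reel: The same green reel; origin on the bench, 9.5 mm from the hub axis towards the tail.
- ready_lever (a joint): Angle of the red-knobbed lever on its hinge. 0: it leans 0.5 rad from upright towards the base's -x side (starts at 0 to 0.08); 1.0: stop on the other side, leaning 0.5 rad towards the base's +x. It grows as the knob is pushed towards +x of the base. Light friction (0.06 N m, about 1 N at the knob); it stays where it is left.
- ready_lever_tip (a point): Centre of the lever's red ball knob, 26 mm across, on a steel rod 10 mm thick, 90 mm from the hinge. It is 101 mm above the bench at both stops and 112 mm when upright; from stop to stop it travels 86 mm along the base's x. The bench round the lever is open and it can be pushed with shut fingers pointing down.
- ready_lever_base: Grey lever box, 70 x 50 x 25 mm (x, y, height), fixed to the bench; origin at the centre of its underside. The hinge runs along its y axis, 22 mm above the origin. Its +x points away from the robot, turned by up to 0.5 rad either way.
- loupe: Black eye loupe standing on its rim, 36 mm across, 34 mm high, loose; origin at the centre of its underside. Leave alone.
- black_dish: Black dish of small parts, 54 mm across, 18 mm high, loose; origin at the centre of its underside. Leave alone.
- red_screwdriver: Red precision screwdriver lying along its y axis, 15 x 136 x 15 mm, loose; origin under its middle. Leave alone.

How it is judged (in metres and radians):
On the way, in this order (a step that is already met when the one before it is completed fails the run):
1. points down at the middle of the green board from close above and stays there, the lever not yet set (horizontal distance between the grasp point and green_board_middle below 0.018 m and height (world z) of the grasp point below 0.075 m and (angle between the grasp point's own z axis and vertical below 0.35 rad or angle between the grasp point's own z axis and vertical above 2.79 rad) and value of joint ready_lever below 0.15 rad), for 1.5 s.
2. then points down at the hub of the yellow reel from close above and stays there, the lever not yet set (horizontal distance between the grasp point and yellow_reel_hub below 0.018 m and height (world z) of the grasp point below 0.079 m and (angle between the grasp point's own z axis and vertical below 0.35 rad or angle between the grasp point's own z axis and vertical above 2.79 rad) and value of joint ready_lever below 0.15 rad), for 1.5 s.
3. then pushes the lever over to its other side (value of joint ready_lever above 0.85 rad), for 0.2 s.
At the end, for the whole second after the job is handed in: The lever rests on its other side (joint value over 0.85 rad), and boards, reels, loupe, dish and screwdriver are within 10 mm of where they were (value of joint ready_lever above 0.85 rad and distance of each of green_board, blue_board, yellow_reel, green_reel, loupe, black_dish, red_screwdriver from where it was at the start of the episode below 0.01 m); the robot touches nothing.
It fails at once if the fingertips come down over the blue board (within 20 mm of its middle, tool point lower than 60 mm above the bench) (horizontal distance between the grasp point and blue_board_middle below 0.02 m and height (world z) of the grasp point below 0.06 m).
It fails at once if the fingertips come down over the green reel (within 20 mm of its hub, tool point lower than 60 mm above the bench) (horizontal distance between the grasp point and green_reel_hub below 0.02 m and height (world z) of the grasp point below 0.06 m).
It fails at once if the robot touches a board or a reel (contact force between any of the arm, the fingers and green_board above 0.3 N or contact force between any of the arm, the fingers and blue_board above 0.3 N or contact force between any of the arm, the fingers and yellow_reel above 0.3 N or contact force between any of the arm, the fingers and green_reel above 0.3 N).
It fails at once if the loupe, the dish or the screwdriver is displaced by more than 10 mm (distance of any of loupe, black_dish, red_screwdriver from where it was at the start of the episode above 0.01 m).
It also fails if it takes over 64 s, if anything falls off the work surface, if the arm or the gripper's body presses on something with over 40 N, if the wrist force passes 120 N, or if a joint passes its speed limit or range.

## Working session

There is one attempt and no reset: what is moved stays moved. The work goes in short steps, Python scripts to look and compute and a tool call to move; the robot and the scene stay as the last step left them, time stands still between calls to the robot, and variables do not carry over. Pictures are saved under pics/ and viewed, at most 10 in all, crops included, and the job is handed in when it is done.

Besides the shell and the picture viewer there is one more tool, called as name(argument=value, ...) on one line, values as JSON. send_rows: Moves the arm, as the interface text tells. Its arguments: {"type":"object","properties":{"targets":{"type":"string"},"newtons":{"type":"number"}},"required":["targets"]}

```bash
mkdir -p pics; python3 - <<'E'
from workcell import bot,camera,camera_model
import cv2
o=bot.get_obs();print(o['time'],o['ee_pos'],o['tcp_rot'],o['opening'])
for n in('scene','side'):
    cv2.imwrite(f'pics/{n}0.png',camera(n));m=camera_model(n);print(n,m)
print(camera_model('wrist'))
E
```

```text
0.0 [0.12628725 0.53508882 0.24927819] [-1.79922642e+02  4.34526813e-05  1.66719610e+02] 0.0854532958180507
scene {'K': array([[384.14112501,   0.        , 278.85064579],
       [  0.        , 384.14112501, 209.55615085],
       [  0.        ,   0.        ,   1.        ]]), 'dist_coeffs': array([-0.0921889,  0.       ,  0.       ,  0.       ,  0.       ]), 'pose': array([[ 0.75949487, -0.45581263,  0.46411462, -0.03868372],
       [-0.65041132, -0.54472402,  0.5293778 , -0.55678232],
       [ 0.01151729, -0.70392513, -0.7101808 ,  0.86085305],
       [ 0.        ,  0.        ,  0.        ,  1.        ]])}
side {'K': array([[487.19362345,   0.        , 280.29404539],
       [  0.        , 487.19362345, 214.46831971],
       [  0.        ,   0.        ,   1.        ]]), 'dist_coeffs': array([-0.04172627,  0.        ,  0.        ,  0.        ,  0.        ]), 'pose': array([[-0.99274627, -0.04537126,  0.11133868,  0.30642941],
       [-0.1200166 ,  0.42891353, -0.89533748,  1.08575567],
       [-0.00713208, -0.90220543, -0.43124761,  0.61380959],
       [ 0.        ,  0.        ,  0.        ,  1.        ]])}
{'K': array([[297.09458271,   0.        , 282.95756721],
       [  0.        , 297.09458271, 212.26392651],
       [  0.        ,   0.        ,   1.        ]]), 'dist_coeffs': array([-0.03932313,  0.        ,  0.        ,  0.        ,  0.        ]), 'T_tool_cam': array([[ 1.45534319e-03, -9.45262821e-01, -3.26306730e-01,
         8.44375879e-02],
       [ 9.99998606e-01,  1.10852094e-03,  1.24881743e-03,
         5.09807314e-05],
       [-8.18742839e-04, -3.26308092e-01,  9.45263116e-01,
        -1.25434505e-01],
       [ 0.00000000e+00,  0.00000000e+00,  0.00000000e+00,
         1.00000000e+00]])}
```

View pics/scene0.png

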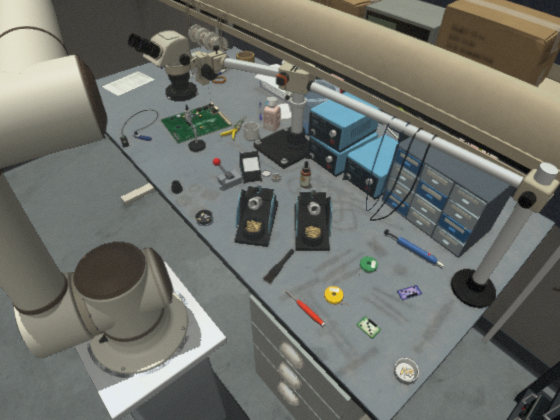

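View pics/side0.png

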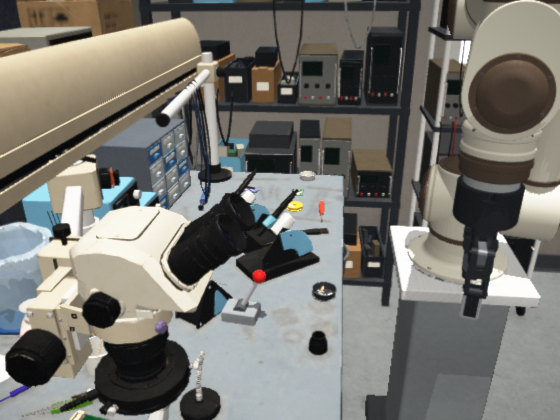

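The scene view shows the green board at about (369,327), the blue board at (409,293), the yellow reel at (334,295), the green reel at (369,264) and the screwdriver at (308,310). The lever knob is at (217,162) above its box at (229,180), with the loupe at (176,186) and the dish at (204,217). In the side view the knob is at (259,276), and two iron stands sit between the lever and the reels.

```bash
cat > h.py <<'E'
import numpy as np, cv2
from workcell import bot,camera,camera_model
from scipy.spatial.transform import Rotation as R
def ray(m,uv,P=None):
    P=m['pose'] if P is None else P
    n=cv2.undistortPoints(np.array([[uv]],float),m['K'],m['dist_coeffs'])[0,0]
    return P[:3,3],P[:3,:3]@np.r_[n,1]
def plane(m,uv,z,P=None):
    c,d=ray(m,uv,P); return c+d*(z-c[2])/d[2]
def cross(r1,r2):
    A=np.c_[r1[1],-r2[1]]; t=np.linalg.lstsq(A,r2[0]-r1[0],rcond=None)[0]
    a,b=r1[0]+t[0]*r1[1],r2[0]+t[1]*r2[1]; return (a+b)/2,np.linalg.norm(a-b)
def toolcam(o,m):
    T=np.eye(4);T[:3,:3]=R.from_euler('xyz',o['tcp_rot'],degrees=True).as_matrix();T[:3,3]=o['ee_pos'];return T@m['T_tool_cam']
def blobs(im,lo,hi,roi,amin=15):
    h=cv2.cvtColor(im,cv2.COLOR_BGR2HSV);k=cv2.inRange(h,lo,hi)
    z=np.zeros_like(k);x0,y0,x1,y1=roi;z[y0:y1,x0:x1]=k[y0:y1,x0:x1]
    c,_=cv2.findContours(z,cv2.RETR_EXTERNAL,cv2.CHAIN_APPROX_NONE)
    return sorted([x for x in c if cv2.contourArea(x)>=amin],key=cv2.contourArea,reverse=True)
E
python3 - <<'E'
from h import *
im=cv2.imread('pics/scene0.png');m=camera_model('scene');s=cv2.imread('pics/side0.png');ms=camera_model('side')
for n,lo,hi,roi,z in[('yreel',(20,120,100),(35,255,255),(310,275,360,315),.012),('greel',(50,100,60),(85,255,255),(350,250,385,280),.012),
  ('gboard',(45,70,50),(85,255,255),(345,308,395,345),.004),('bboard',(115,60,50),(150,255,255),(390,275,430,308),.004),('knob',(0,150,80),(8,255,255),(205,150,230,175),.101),('driver',(0,150,80),(8,255,255),(280,285,330,330),.008)]:
    c=blobs(im,lo,hi,roi); p=np.vstack(c)
    r=cv2.minAreaRect(p); w=np.array([plane(m,q[0],z)[:2] for q in p],np.float32); rw=cv2.minAreaRect(w)
    print(n,np.round(r[0],1),'world',np.round(rw[0],3),np.round(rw[1],3),round(rw[2],1))
    if n=='knob': k1=r[0]
c=blobs(s,(0,150,80),(8,255,255),(245,260,275,290))[0];k2=cv2.minEnclosingCircle(c)[0]
print('knob3d',cross(ray(m,k1),ray(ms,k2)),k2)
b=[im[140:235,150:270],im[245:345,280:430]]
cv2.imwrite('pics/c.png',np.vstack([cv2.resize(b[0],(600,290),interpolation=2)[:, :],cv2.resize(b[1],(600,300),interpolation=2)]))
E
```

```text
yreel [333. 295.] world [ 0.421 -0.248] [0.047 0.046] 43.1
greel [366.9 264. ] world [ 0.565 -0.24 ] [0.048 0.04 ] 50.0
gboard [367.  330.6] world [ 0.417 -0.37 ] [0.029 0.055] 33.8
bboard [409.  291.9] world [ 0.586 -0.37 ] [0.029 0.06 ] 67.0
knob [216.  161.5] world [0.445 0.302] [0.026 0.02 ] 49.9
driver [309.3 311.8] world [ 0.344 -0.241] [0.084 0.013] 89.6
knob3d (array([0.44551098, 0.30081322, 0.10230368]), np.float64(0.0030962793585105116)) (258.7368469238281, 275.52630615234375)
```

View pics/c.png

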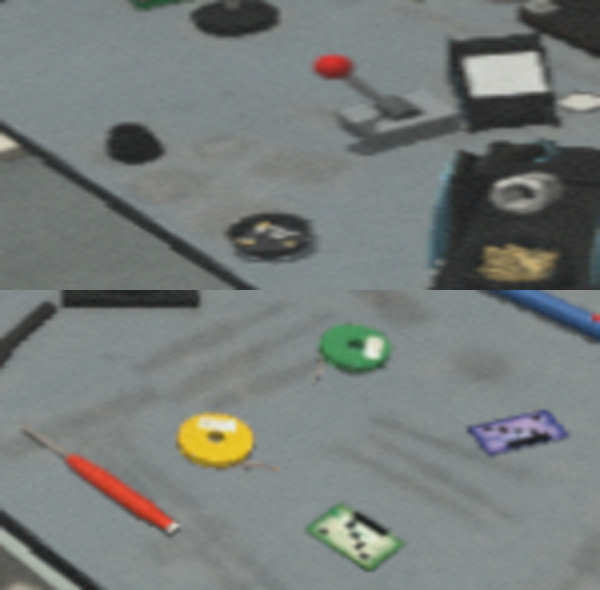

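The crop gives the reel hub at about (334,294) and the green board centre at about (369,327). The lever leans towards the robot with free bench around it. Next I'll swing over the boards and refine these positions with the wrist camera.

```bash
cat >> h.py <<'E'
def shift(*pts):
    o=bot.get_obs();M=R.from_euler('xyz',o['tcp_rot'],degrees=True).as_matrix()
    for p in pts: print(p,'->',np.round(M.T@(np.array(p)-o['ee_pos'])*1000,1))
E
python3 - <<'E'
from h import *
m=camera_model('scene')
for uv,z in[((369,327.3),.006),((334.2,294),.012),((255,215),.05),((312,220),.05),((229,180),.02),((204,217),.01)]: print(uv,plane(m,uv,z).round(3))
shift((.28,.32,.28),(.36,.0,.28),(.40,-.29,.27))
E
```

```text
(369, 327.3) [ 0.426 -0.367  0.006]
(334.2, 294) [ 0.426 -0.248  0.012]
(255, 215) [0.423 0.075 0.05 ]
(312, 220) [ 0.537 -0.046  0.05 ]
(229, 180) [0.474 0.282 0.02 ]
(204, 217) [0.321 0.2   0.01 ]
(0.28, 0.32, 0.28) -> [-199.  -174.1  -30.4]
(0.36, 0.0, 0.28) -> [-350.4 -467.1  -30.1]
(0.4, -0.29, 0.27) -> [-455.9 -740.2  -19.8]
```

send_rows(targets="-40 -35 -15 7 255; -80 -70 -30 14 255; -120 -105 -30 21 255; -160 -140 -30 28 255; -199 -174 -30 35 255; -224 -223 -30 42 255; -249 -272 -30 49 255; -275 -320 -30 56 255; -300 -369 -30 63 255; -325 -418 -30 70 255; -350 -467 -30 77 255; -371 -522 -30 84 255; -392 -576 -30 91 255; -413 -631 -25 98 255; -434 -686 -20 105 255; -456 -740 -20 112 255; -456 -740 -20 115 255; -456 -740 -20 115 255; -456 -740 -20 115 255; -456 -740 -20 115 255")

```text
time: 2.6
ee_pos: [0.4003, -0.289, 0.2703]
tcp_rot: [180.0, -0.0, 51.8]
wrist_force: [-0.6, -0.0, 1.0]
opening: -0.0002
grasp_force: 0.0
```

```bash
python3 - <<'E'
from h import *
o=bot.get_obs();im=camera('wrist');cv2.imwrite('pics/w1.png',im);m=camera_model('wrist');P=toolcam(o,m);print(o['time'],o['ee_pos'],o['tcp_rot'],o['q'],o['opening'])
for p in((.426,-.367,.006),(.426,-.248,.012)):
    c=np.linalg.inv(P)@np.r_[p,1]; print(cv2.projectPoints(c[None,:3],np.zeros(3),np.zeros(3),m['K'],m['dist_coeffs'])[0].ravel())
for n,lo,hi,z in[('y',(20,120,100),(35,255,255),.012),('g',(45,70,50),(85,255,255),.004)]:
  for c in blobs(im,lo,hi,(0,0,560,420),150)[:4]:
    w=cv2.minAreaRect(np.array([plane(m,q[0],z,P)[:2] for q in c],np.float32)); print(n,cv2.minAreaRect(c)[0],w)
E
```

```text
2.6 [ 0.40025022 -0.28904481  0.27029415] [ 1.79965904e+02 -3.27562391e-03  5.18201809e+01] [-3.58363335e+01 -2.27352646e+00  4.95865511e+00  9.71979802e+01
  1.87869492e-03  9.23434871e+01] -0.00018282134238722255
[332.46343284 209.03987484]
[279.07639334 140.21996156]
y (279.0, 137.5) ((0.4277037978172302, -0.24564579129219055), (0.04809366539120674, 0.04804275557398796), 51.883113861083984)
g (372.0, 55.5) ((0.5744075179100037, -0.23930925130844116), (0.04969142749905586, 0.0503302700817585), 57.86476135253906)
```

View pics/w1.png

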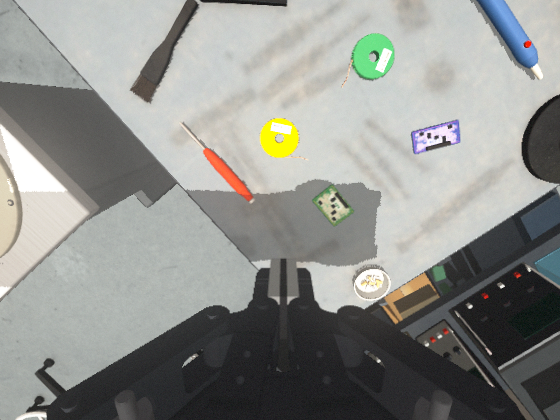

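The wrist view shows the green board centred at about (333,204), the yellow hub at (279,138), the green reel at (373,57) and the blue board at (436,137).

```bash
python3 - <<'E'
from h import *
m=camera_model('wrist');P=toolcam(bot.get_obs(),m)
im=cv2.imread('pics/w1.png')
c=blobs(im,(40,40,20),(90,255,255),(300,175,370,235),5);p=np.vstack(c)
print(cv2.minAreaRect(p)[0],cv2.minAreaRect(np.array([plane(m,q[0],.004,P)[:2] for q in p],np.float32)))
print(plane(m,(333,204.5),.006,P),plane(m,(279,138.5),.012,P))
shift((.428,-.364,.15),(.428,-.364,.049),(.427,-.246,.15),(.427,-.246,.053))
E
```

```text
(332.71173095703125, 205.45294189453125) ((0.4291074573993683, -0.3639642894268036), (0.03589785844087601, 0.052320223301649094), 2.222071886062622)
[ 0.43035283 -0.36217411  0.006     ] [ 0.42726387 -0.24637845  0.012     ]
(0.428, -0.364, 0.15) -> [-41.7  68.  120.4]
(0.428, -0.364, 0.049) -> [-41.7  68.  221.4]
(0.427, -0.246, 0.15) -> [ 50.4  -5.7 120.3]
(0.427, -0.246, 0.053) -> [ 50.4  -5.8 217.3]
```

The board measures 36 x 52 mm, as specified. Scene and wrist views agree to within 4 mm, so I'll point at it.

send_rows(targets="-21 34 40 0 255; -42 68 80 0 255; -42 68 120 0 255; -42 68 150 0 255; -42 68 175 0 255; -42 68 195 0 255; -42 68 210 0 255; -42 68 218 0 255; -42 68 221 0 255; -42 68 221 0 255; -42 68 221 0 255; -42 68 221 0 255; -42 68 221 0 255; -42 68 221 0 255; -42 68 221 0 255; -42 68 221 0 255; -42 68 221 0 255; -42 68 221 0 255; -42 68 221 0 255; -42 68 221 0 255")

```text
time: 5.15
ee_pos: [0.4275, -0.3648, 0.049]
tcp_rot: [-180.0, 0.0, 51.7]
wrist_force: [0.9, -0.3, 0.6]
opening: -0.0002
grasp_force: 0.0
```

send_rows(targets="0 0 0 0 255; 0 0 0 0 255; 0 0 0 0 255; 0 0 0 0 255; 0 0 0 0 255; 0 0 0 0 255; 0 0 0 0 255; 0 0 0 0 255")

```text
time: 6.15
ee_pos: [0.4275, -0.3648, 0.049]
tcp_rot: [180.0, 0.0, 51.7]
wrist_force: [0.3, -0.2, 1.0]
opening: -0.0001
grasp_force: 0.0
```

```bash
python3 - <<'E'
from h import *
o=bot.get_obs();print(o['time'],o['ee_pos'])
shift((.427,-.246,.12),(.427,-.246,.053))
E
```

```text
6.15 [ 0.42750378 -0.36478744  0.04899536]
(0.427, -0.246, 0.12) -> [ 92.9 -74.  -71. ]
(0.427, -0.246, 0.053) -> [ 92.9 -74.   -4. ]
```

send_rows(targets="0 0 -40 0 255; 15 -12 -71 0 255; 45 -36 -71 0 255; 75 -60 -71 0 255; 93 -74 -71 0 255; 93 -74 -45 0 255; 93 -74 -25 0 255; 93 -74 -12 0 255; 93 -74 -6 0 255; 93 -74 -4 0 255; 93 -74 -4 0 255; 93 -74 -4 0 255; 93 -74 -4 0 255; 93 -74 -4 0 255; 93 -74 -4 0 255; 93 -74 -4 0 255; 93 -74 -4 0 255; 93 -74 -4 0 255; 93 -74 -4 0 255; 93 -74 -4 0 255")

```text
time: 8.65
ee_pos: [0.427, -0.2459, 0.053]
tcp_rot: [-180.0, 0.0, 51.7]
wrist_force: [-0.0, 0.8, -0.4]
opening: 0.0
grasp_force: 0.0
```

send_rows(targets="0 0 0 0 255; 0 0 0 0 255; 0 0 0 0 255; 0 0 0 0 255; 0 0 0 0 255; 0 0 0 0 255; 0 0 0 0 255; 0 0 0 0 255; 0 0 0 0 255")

```text
time: 9.78
ee_pos: [0.427, -0.2459, 0.053]
tcp_rot: [180.0, -0.0, 51.7]
wrist_force: [0.9, -0.2, -0.2]
opening: 0.0001
grasp_force: 0.0
```

```bash
python3 - <<'E'
from h import *
o=bot.get_obs();print(o['time'],o['ee_pos'],o['q'])
im=cv2.imread('pics/scene0.png');m=camera_model('scene')
# lever box top: light-grey region near (229,178)
cv2.imwrite('pics/lev.png',cv2.resize(im[150:200,195:275],(800,500),interpolation=2))
shift((.36,-.2,.28),(.33,.0,.28),(.30,.20,.28),(.36,.25,.28))
E
```

```text
9.775 [ 0.42704387 -0.24592054  0.05298293] [-2.99368922e+01 -1.92347525e+00 -1.88240445e+01  7.30988936e+01
  1.23031958e-03  9.83448526e+01]
(0.36, -0.2, 0.28) -> [  -5.5  -81.1 -227. ]
(0.33, 0.0, 0.28) -> [ 132.9 -228.5 -227. ]
(0.3, 0.2, 0.28) -> [ 271.3 -376.  -227. ]
(0.36, 0.25, 0.28) -> [ 347.8 -359.9 -227. ]
```

View pics/lev.png

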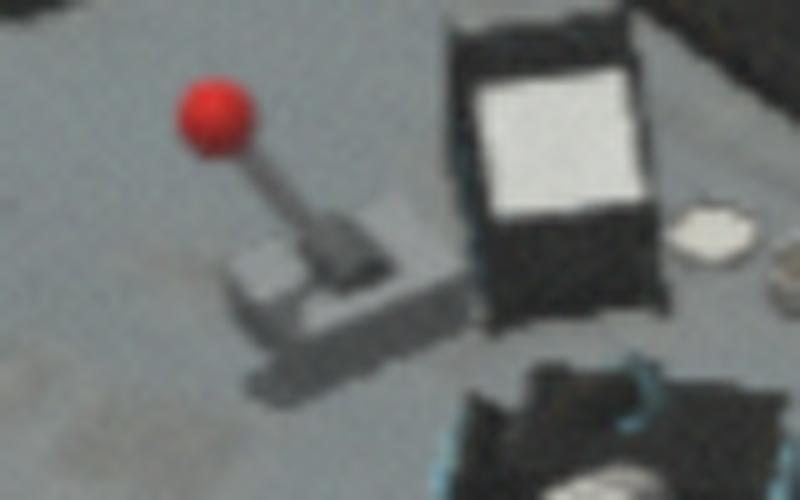

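The lever box centre is near (229.5,175.5), with a black holder just beyond its +x end at about (250,170). I'll check the lever from above with the wrist camera.

send_rows(targets="0 0 -50 0 255; 0 0 -105 0 255; 0 0 -160 0 255; -2 -27 -200 0 255; -4 -54 -227 0 255; -5 -81 -227 -5 255; 23 -110 -227 -10 255; 50 -140 -227 -15 255; 78 -170 -227 -20 255; 105 -199 -227 -25 255; 133 -228 -227 -30 255; 161 -258 -227 -35 255; 188 -287 -227 -40 255; 216 -317 -227 -45 255; 244 -346 -227 -50 255; 271 -376 -227 -55 255; 310 -368 -227 -60 255; 348 -360 -227 -65 255; 348 -360 -227 -65 255; 348 -360 -227 -65 255")

```text
time: 12.28
ee_pos: [0.3597, 0.25, 0.2799]
tcp_rot: [-180.0, 0.0, 116.7]
wrist_force: [-0.6, 0.2, -0.3]
opening: 0.0
grasp_force: 0.0
```

```bash
python3 - <<'E'
from h import *
o=bot.get_obs();im=camera('wrist');cv2.imwrite('pics/w2.png',im);m=camera_model('wrist');P=toolcam(o,m);print(o['time'],o['ee_pos'],o['tcp_rot'],o['qd'])
for c in blobs(im,(0,150,80),(8,255,255),(0,0,560,420),100)[:3]: 
    k=cv2.minEnclosingCircle(c);print(k,plane(m,k[0],.101,P))
E
```

```text
12.275 [0.35971366 0.25002735 0.27988544] [-1.79952074e+02  8.30304492e-03  1.16679338e+02] [-0.30343342 -1.45780002 -0.28365843  0.06767193 -0.01089159 -0.01266626]
((378.12420654296875, 189.41082763671875), 12.228008270263672) [0.44740504 0.30002535 0.101     ]
```

View pics/w2.png

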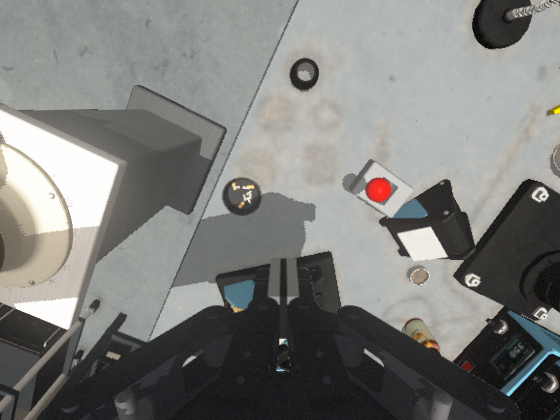

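The wrist view shows the knob at (378,189). The box top's corners are at about (371,159), (413,184), (395,218) and (354,192). The black holder is at (385-472, 180-265), next to the box's +x end.

```bash
python3 - <<'E'
from h import *
m=camera_model('wrist');P=toolcam(bot.get_obs(),m);ms=camera_model('scene')
W=[plane(m,u,.025,P) for u in((371,159),(413,184),(395,218),(354,192))];W=np.array(W);print(W.round(3),W.mean(0).round(3))
e=W[1]-W[0];print(np.linalg.norm(e),np.degrees(np.arctan2(e[1],e[0])))
S=np.array([plane(ms,u,.025) for u in((218,177.5),(242,177),(234.5,170))]);print('scene top corners',S.round(3),np.degrees(np.arctan2(*(S[1]-S[2])[[1,0]])),((S[0]+S[1])/2).round(3))
# holder corners seen in both views (assumed matching: near-top white pad corners)
for a,b in[((438,228),(242.7,158.5)),((444,255),(258.8,157)),((412,262),(259.5,170)),((400,233),(244.5,171.3))]: print(cross(ray(m,a,P),ray(ms,b)))
cv2.imwrite('pics/w2c.png',cv2.resize(cv2.imread('pics/w2.png')[140:280,330:500],None,fx=4,fy=4,interpolation=2))
E
```

```text
[[0.449 0.323 0.025]
 [0.517 0.321 0.025]
 [0.522 0.27  0.025]
 [0.452 0.276 0.025]] [0.485 0.298 0.025]
0.06754093484783767 -2.197763666753661
scene top corners [[0.45  0.311 0.025]
 [0.513 0.262 0.025]
 [0.515 0.308 0.025]] -92.92849470487906 [0.481 0.287 0.025]
(array([0.54432985, 0.2905614 , 0.07469351]), np.float64(0.009706325779254838))
(array([0.58509479, 0.26280253, 0.07059276]), np.float64(0.0040414689764371094))
(array([0.56463446, 0.2308055 , 0.04868016]), np.float64(0.0026037900705417885))
(array([0.52481448, 0.25903861, 0.04738486]), np.float64(0.0051863110960530855))
```

View pics/w2c.png

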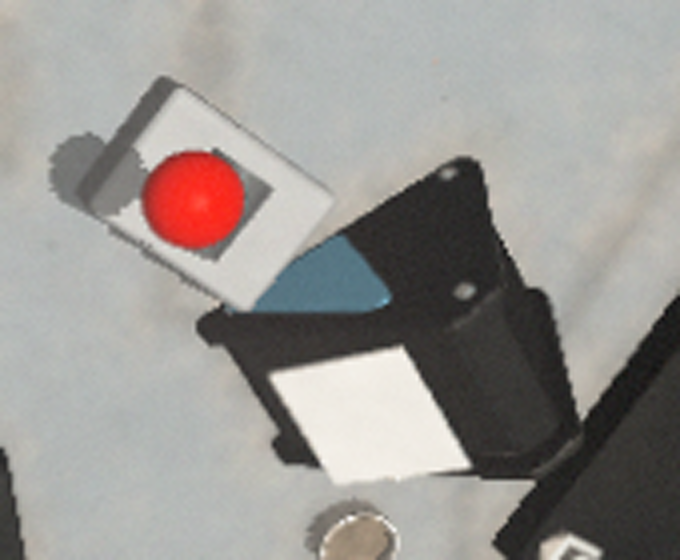

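```bash
python3 - <<'E'
from h import *
m=camera_model('wrist');P=toolcam(bot.get_obs(),m);ms=camera_model('scene')
W=np.array([plane(m,u,.025,P) for u in((375,161.2),(413.7,190),(392.5,217.5),(353.5,193))]);print(W.round(3),W.mean(0).round(3))
for e in(W[1]-W[0],W[2]-W[3]):print(np.linalg.norm(e),np.degrees(np.arctan2(e[1],e[0])))
for a,b in[((447,180),(240,152)),((465,212),(258,151))]: print(cross(ray(m,a,P),ray(ms,b)))
d=np.array([.9945,-.1045])
shift((.398,.3055,.2),(.398,.3055,.107),*[(.398+d[0]*s,.3055+d[1]*s,.107) for s in(.06,.106)])
E
```

```text
[[0.455 0.323 0.025]
 [0.522 0.315 0.025]
 [0.518 0.269 0.025]
 [0.452 0.275 0.025]] [0.487 0.295 0.025]
0.06752017245631456 -7.572868629446012
0.06624778178793304 -4.798804370984063
(array([0.55450831, 0.34359279, 0.05019665]), np.float64(0.026965266709239127))
(array([0.61508068, 0.32041543, 0.03594296]), np.float64(0.03048410486572218))
(0.398, 0.3055, 0.2) -> [32.5 59.3 80.2]
(0.398, 0.3055, 0.107) -> [ 32.5  59.3 173.2]
(np.float64(0.45767), np.float64(0.29923), 0.107) -> [1.000e-01 1.098e+02 1.732e+02]
(np.float64(0.503417), np.float64(0.294423), 0.107) -> [-24.7 148.5 173.2]
```

send_rows(targets="16 30 40 10 255; 32 59 80 20 255; 32 59 115 30 255; 32 59 145 33 255; 32 59 165 33 255; 32 59 173 33 255; 32 59 173 33 255; 32 59 173 33 255; 32 59 173 33 255")

```text
time: 13.45
ee_pos: [0.3987, 0.3056, 0.1079]
tcp_rot: [179.9, -0.1, 83.7]
wrist_force: [-0.4, 0.0, -0.3]
opening: -0.0002
grasp_force: 0.0
```

```bash
python3 - <<'E'
from h import *
d=np.array([.9945,-.1045])
shift(*[(.398+d[0]*s,.3055+d[1]*s,.107) for s in(.02,.06,.1,.106)])
E
```

```text
(np.float64(0.41789000000000004), np.float64(0.30341), 0.107) -> [-0.1 19.3  0.9]
(np.float64(0.45767), np.float64(0.29923), 0.107) -> [ 0.1 59.3  0.9]
(np.float64(0.49745000000000006), np.float64(0.29505), 0.107) -> [ 0.3 99.3  1. ]
(np.float64(0.503417), np.float64(0.294423), 0.107) -> [  0.4 105.3   1. ]
```

Pure tool +y is the push direction. I'll push slowly to 98 mm, then check.

send_rows(targets="0 10 0 0 255; 0 18 0 0 255; 0 26 0 0 255; 0 34 0 0 255; 0 42 0 0 255; 0 50 0 0 255; 0 58 0 0 255; 0 66 0 0 255; 0 74 0 0 255; 0 82 0 0 255; 0 88 0 0 255; 0 93 0 0 255; 0 96 0 0 255; 0 98 0 0 255; 0 98 0 0 255")

```text
time: 15.32
ee_pos: [0.4959, 0.2947, 0.107]
tcp_rot: [180.0, -0.0, 83.7]
wrist_force: [0.0, 0.4, 0.9]
opening: 0.0001
grasp_force: 0.0
```

```bash
python3 - <<'E'
from h import *
o=bot.get_obs();print(o['ee_pos'],o['wrist_force'])
R_=[]
for n in('scene','side'):
    im=camera(n);m=camera_model(n);roi=(200,145,260,185) if n=='scene' else(190,230,300,310)
    c=blobs(im,(0,150,80),(8,255,255),roi,5)
    if c:
        k=cv2.minEnclosingCircle(c[0]);print(n,k,plane(m,k[0],.102));R_.append(ray(m,k[0]))
if len(R_)==2:print(cross(*R_))
E
```

```text
[0.49588328 0.29467581 0.10703848] [0.0338569  0.42775511 0.92437636]
scene ((237.5, 152.5), 2.9155757427215576) [0.52433681 0.29493717 0.102     ]
side ((220.73529052734375, 270.9117736816406), 6.045640468597412) [0.52413709 0.29090898 0.102     ]
(array([0.5233787 , 0.29332471, 0.103487  ]), np.float64(0.00023529832327926823))
```

send_rows(targets="0 2 0 0 255; 0 4 0 0 255; 0 5 0 0 255; 0 6 0 0 255; 0 6 0 0 255")

```text
time: 16.05
ee_pos: [0.5018, 0.294, 0.107]
tcp_rot: [180.0, 0.0, 83.7]
wrist_force: [0.4, -0.4, -0.2]
opening: -0.0001
grasp_force: 0.2
```

send_rows(targets="0 1 0 0 255; 0 2 0 0 255; 0 3 0 0 255; 0 3 0 0 255")

```text
time: 16.55
ee_pos: [0.5029, 0.2939, 0.1068]
tcp_rot: [-179.8, 0.0, 83.8]
wrist_force: [-11.6, 1.3, 2.8]
opening: -0.0003
grasp_force: 5.8
```

The push now meets the stop, with 11.6 N of force. I'll back off and rise clear.

send_rows(targets="0 -8 0 0 255; 0 -30 0 0 255; 0 -65 0 0 255; 0 -100 0 0 255; 0 -120 -40 0 255; 0 -120 -90 0 255; 0 -120 -130 0 255; 0 -120 -150 0 255; 0 -120 -150 0 255; 0 -120 -150 0 255; 0 -120 -150 0 255")

```text
time: 17.92
ee_pos: [0.3852, 0.3066, 0.2557]
tcp_rot: [-179.9, 0.1, 83.7]
wrist_force: [-0.7, 1.0, 0.5]
opening: 0.0003
grasp_force: 0.0
```

```bash
python3 - <<'E'
from h import *
o=bot.get_obs();print(o['time'],o['ee_pos'],o['wrist_force'])
R_=[]
for n in('scene','side'):
    im=camera(n);m=camera_model(n);roi=(200,145,260,185) if n=='scene' else(190,230,300,310)
    cv2.imwrite(f'pics/{n}9.png',im)
    c=blobs(im,(0,150,80),(8,255,255),roi,5)
    if c: k=cv2.minEnclosingCircle(c[0]);R_.append(ray(m,k[0]));print(n,k)
if len(R_)==2:print(cross(*R_))
a,b=cv2.imread('pics/scene0.png'),cv2.imread('pics/scene9.png')
print('bench diff',[(n,int((cv2.absdiff(a,b)[y0:y1,x0:x1].max(2)>60).sum())) for n,(x0,y0,x1,y1) in dict(boards=(285,245,430,345),dish=(192,205,217,228),loupe=(168,177,186,196)).items()])
E
```

```text
17.925 [0.38518883 0.30655372 0.25574195] [-0.70245134  0.97213593  0.45304522]
scene ((239.0, 153.0), 3.1623775959014893)
side ((218.0616455078125, 271.5548095703125), 6.021472930908203)
(array([0.52872366, 0.29187811, 0.10029824]), np.float64(0.0015625579875340717))
bench diff [('boards', 0), ('dish', 0), ('loupe', 0)]
```

The knob rests at the far stop, 83 mm along x from where it started. The boards, reels, screwdriver, dish and loupe look unchanged.

```bash
python3 -c "
from workcell import ticket
print(ticket.job_done())"
```

```text
the job is handed in; nothing more can be done
None
```

I pointed at the green board and then the yellow reel for about two seconds each, pushed the lever to its far stop, moved the arm clear with nothing else disturbed, and handed the job in; no verdict came back.

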